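Load the contact tester and start it at the touchless pad

TASK

Push the orange-faced carriage of the contact tester fully home under the test head, leaving the black connector untouched in its nest. Then start the test: point at the green touchless pad with the fingertips two or three centimetres above its middle, without touching it, stay there for two seconds, and withdraw the hand well clear of it. Do not bring the fingers low over the green pad before the carriage is home or over the red and blue pads at any time, touch none of the pads, and leave everything else on the bench where it is.

Things in the scene. Friction and masses are not known exactly. Their poses are not given: they have to be found in the camera images.
- tester: Contact tester, fixed to the bench. Dark base plate 300 x 150 mm, 12 mm thick, side rails up to 28 mm high, and a white test head with a teal top (70 mm along x, 150 mm along y, underside 130 mm and top 213 mm above the bench) on two grey legs. Origin on the bench; in its frame the base plate spans x from -160 to +140 mm, the head x from 0 to +70 mm. Its +x axis (level) is the direction in which the carriage is pushed, away from the robot side and under the head.
- carriage (a joint): Travel of the carriage along the tester's +x axis, in m: 0 at the start (pulled out towards the robot), 0.070 at the end stop (fully home). It resists with about 3 N of friction, has no spring and stays where it is left. The carriage is a block 160 mm long (x), 100 mm wide (y), from 13 to 62 mm above the bench; it is too wide to grip and is to be pushed; an orange stripe marks its near top edge.
- push_face (a point): Centre of the carriage's upright orange push face, 39 mm above the bench, facing the tester's -x; face 90 mm wide, 42 mm high (18 to 60 mm above the bench). It moves with the carriage; with the carriage out it lies at x = -162 mm in the tester's frame, level with the near edge of the base plate, and at home at x = -92 mm, 92 mm short of the test head.
- nest (a point): Centre of the floor of the carriage's pocket (45 mm above the bench, 17 mm deep), where the connector sits; 122 mm beyond the push face along the tester's +x. Moves with the carriage.
- connector: Black connector housing 60 x 36 mm, 30 mm high, loose in the nest, standing 13 mm above the carriage's top. Origin at the centre of its underside. To be left untouched in the nest.
- start_window (a point): GREEN touchless pad, the one to point at: a fixed grey puck of 76 mm diameter, 30 mm high, with a green disc and a black round window in the middle of its top. This point is the centre of the top, z up. It senses fingertips up to about 50 mm above it and within about 25 mm of its centre.
- stop_window (a point): RED touchless pad (stop), otherwise the same puck; centre of its top. Senses a hand within about 40 mm of its centre, less than about 60 mm above it: keep out.
- call_window (a point): BLUE touchless pad (call), otherwise the same puck; centre of its top. Senses a hand as the red one does: keep out.
- pad_start: The green pad's puck (76 mm diameter, 30 mm high); origin at the centre of its underside, on the bench.
- pad_stop: The red pad's puck (76 mm diameter, 30 mm high); origin at the centre of its underside, on the bench.
- pad_call: The blue pad's puck (76 mm diameter, 30 mm high); origin at the centre of its underside, on the bench.
- spare: Spare grey connector housing 60 x 36 x 30 mm lying loose on the bench; origin under its centre. Bystander.
- bin: Open blue parts bin 130 x 100 x 60 mm with terminals; origin under its centre. Bystander.
- screwdriver: Red-handled screwdriver lying on the bench, about 160 mm long along its x, under 40 mm high. Bystander.
- pliers: Pliers with a red and a blue handle lying on the bench, about 150 x 60 mm, 17 mm high. Bystander.
- tape: Yellow roll of tape lying flat, 90 mm diameter, 19 mm high; origin under its centre. Bystander.
- jar: Jar, 60 mm diameter, 80 mm high; origin under its centre. Bystander.

How it is judged:
By the outcome, as a careful person would: the job done as asked, in the order asked, and still so for the second after the job is handed in, with the robot touching nothing.
It also fails if it takes over 48 s, if anything falls off the work surface, if the arm or the gripper's body presses on something with over 40 N, if the wrist force passes 120 N, or if a joint passes its speed limit or range.

ROBOT

A 6-joint arm with a two-finger parallel gripper is mounted at the origin on the work surface. World frame = base frame: x ahead of the robot, y to its left, z up, the work surface at z = 0. Lengths are in m, angles in rad, forces in N, time in s.
With the tool pointing down it reaches from about 0.35 to 0.975 m from the base axis. Payload 4.9 kg.
Tool frame: the origin (TCP) lies midway between the tips of the shut fingers; the grasp point (between the pads) lies 19 mm behind it (grip_depth is the distance from the TCP to the grasp point, in m); z points along the fingers, y is the direction in which the jaws open and shut (so a half turn about z gives the same grasp; the last joint's range is limited). The gripper opens to 85 mm and grips with 20 to 120 N. Pads are 22 mm wide; open, the fingers measure 114 mm over their backs; the gripper's body (76 mm by 85 mm) begins 54 mm behind the grasp point. The pads swing forward as they close: fully open they stand 13 mm farther back than shut.
Start: joints at [-1.327, 0.053, 1.613, -0, 1.476, -0.119], TCP at [0.222, -0.584, 0.231] pointing down, gripper open.
Joint ranges: [-3.01, 3.01], [-1.01, 2.22], [0.06, 2.58], [-1.02, 4.17], [0.09, 2.62], [-3.14, 3.14]. Speed limits (rad/s): [2.57, 2.57, 3.14, 3.14, 3.14, 3.14].

INTERFACE

Orientations are given as a 3x3 rotation matrix whose columns are the frame's x, y, z axes.
In Python, from station import * gives the robot as it stands.
- The arm moves only by the tool jog_arm, never from a script. Its argument "deltas" is a list of rows, each an object with "xyz": the shift along the world's x, y, z in cm, a list of three; "rot": the turn, a rotation vector about the world's x, y, z in degrees, a list of three. A call has 1 to 8 rows; each row shifts and turns the commanded pose from where the row before left it; what a row does not reach is not made up. A row lasts 1/10 s, in which the tool goes at most 50 mm and 8.59 degrees, less where a joint would pass 70% of its speed; a pose out of reach is approached as far as the arm can. A call with a gripper value outside its range is refused whole. "fingers" is the opening, from 0 (shut) to 1 (fully open), set as the call begins (left out, the last holds). The fingers move at their own pace and stop on an object; "grip_force" is the grip in N (left out, the last holds). Time passes only in rows, so rows that do not move let the fingers close. It gives the time, the measured TCP pose, the force and the opening at its end, in the units of the state.
- observe(): the state, without advancing time (a new reading comes with each control period).
- grab_frame(name): name is "scene" or "side" or "wrist"; returns a dict with "color" (400x640x3 uint8, red, green, blue), "fx", "fy", "cx", "cy" (pixels), "R" (3x3) and "t" (3): a world point X has camera coordinates R X + t; the wrist camera has in their place "mount" (4x4, takes a point from camera to tool coordinates, whose origin is the TCP and whose axes are the flange's). Camera axes: x right, y down, z forward; pixel columns grow to the right and rows downward; lengths in m; the calibration is good to about 2 mm. A picture is of the moment at which its call begins: read the wrist's pose just before it. There is no depth.
- sign_off(): hands the job in, once; it reports no verdict.
Trained networks look in the newest picture that a camera, given by its name, has taken for a name from the list of things; names that differ only in an ending like _2 or _b are one class to them, and where a whole thing is asked for, a point or a joint stands for the part that bears it (a point fixed in the world has none). Each returns a list of dicts, best first, with "score" (0 to 1); they miss things now and then, are a little off and sometimes report something else, mostly with a low value. They report only what shows in the picture. A call takes as long as a camera call.
- boxes_of(thing, camera): "xyz" ([x, y, z] in m, in world coordinates, good to about 4 mm: the middle of the surface that is visible of it).
- pinpoint(thing, camera): "xyz" ([x, y, z] in m, in world coordinates, good to about 4 mm: a listed point, or the origin of a listed thing).
The state is a dict: "time_s": time; "joints": joint angles; "qvel": joint speeds; "effort": joint torques, N m; "ee_pos": TCP position; "tool_rot": TCP orientation; "force": force on the tool from outside, world axes, zero at the start; "wrist_torque": the same for the moment, N m; "gripper_width": opening from 0.0 (shut) to 1.0 (fully open).
Only numpy, scipy, OpenCV 4.12 (cv2) and the standard library are available. Lean on these libraries where they do the work, as an engineer would, in place of code of your own. Each camera call takes 0.05 s, during which the arm holds its last target. There are 200 camera calls.

## Working session

There is one attempt and no reset: what is moved stays moved. The work goes in short steps, Python scripts to look and compute and a tool call to move; the robot and the scene stay as the last step left them, time stands still between calls to the robot, and variables do not carry over. Pictures are saved under pics/ and viewed, about 8 in all and at most 12, crops included, and the job is handed in when it is done.

Besides the shell and the picture viewer there is one more tool, called after ">>>" by a JSON object that holds its "op" and its "data", one argument or row to a line. jog_arm: Moves the arm, as the interface text tells. Its arguments: {"type":"object","properties":{"deltas":{"type":"array","items":{"type":"object","properties":{"xyz":{"type":"array","items":{"type":"number"}},"rot":{"type":"array","items":{"type":"number"}}}}},"fingers":{"type":"number"},"grip_force":{"type":"number"}},"required":["deltas"]}

```bash
mkdir -p pics; python3 - <<'E'
from station import *
import cv2,numpy as np
ims=[]
for c in ("scene","side"):
    f=grab_frame(c); cv2.imwrite(f"pics/{c}0.png",f["color"][:,:,::-1])
    print(c,f["fx"],f["cx"],f["cy"],np.round(f["R"],3).tolist(),np.round(f["t"],3))
    for n in ("push_face","nest","connector","start_window","stop_window","call_window","tester","spare","bin","screwdriver","pliers","tape","jar"):
        for d in pinpoint(n,c)[:2]: print(n,np.round(d["xyz"],3),round(d["score"],2))
s=observe();print(s["time_s"],s["ee_pos"],s["tool_rot"])
E
```

```text
scene 403.7307578113634 317.70709029913695 203.10188775131093 [[-0.601, 0.799, -0.005], [0.581, 0.432, -0.69], [-0.549, -0.418, -0.724]] [ 0.312 -0.322  1.486]
push_face [0.479 0.077 0.037] 0.71
nest [0.594 0.09  0.042] 0.62
start_window [ 0.519 -0.308  0.03 ] 0.56
stop_window [ 0.629 -0.185  0.029] 0.94
stop_window [0.477 0.08  0.039] 0.68
call_window [ 0.434 -0.158  0.029] 0.85
tester [0.642 0.091 0.001] 0.93
tester [ 0.744 -0.276 -0.004] 0.36
spare [ 0.636 -0.354  0.001] 0.66
bin [0.477 0.487 0.002] 0.64
screwdriver [0.671 0.416 0.002] 0.93
pliers [ 0.4   -0.417 -0.002] 0.74
tape [ 0.756 -0.124 -0.001] 0.58
jar [ 0.743 -0.273 -0.004] 0.91
side 511.54451535335863 321.4789344063439 207.95891429059157 [[0.964, -0.265, -0.015], [-0.2, -0.687, -0.698], [0.175, 0.676, -0.716]] [-0.543  0.193  1.535]
push_face [0.477 0.08  0.041] 0.86
nest [0.6   0.089 0.048] 0.73
connector [0.598 0.091 0.042] 0.63
stop_window [ 0.624 -0.185  0.029] 0.78
call_window [ 0.43  -0.159  0.033] 0.63
call_window [ 0.626 -0.185  0.031] 0.48
tester [ 0.642  0.088 -0.004] 0.71
spare [ 0.64  -0.354  0.002] 0.7
bin [0.478 0.492 0.   ] 0.59
bin [0.477 0.08  0.043] 0.51
screwdriver [ 0.674  0.41  -0.004] 0.52
pliers [ 0.402 -0.418  0.001] 0.59
tape [ 0.674  0.411 -0.006] 0.31
jar [ 0.744 -0.275 -0.   ] 0.96
1.4 [ 0.2217899  -0.58429121  0.2312877 ] [[ 9.34914067e-01  3.54874185e-01 -2.90641680e-05]
 [ 3.54874186e-01 -9.34914065e-01  5.23299154e-05]
 [-8.60196339e-06 -5.92380970e-05 -9.99999998e-01]]
```

View pics/scene0.png

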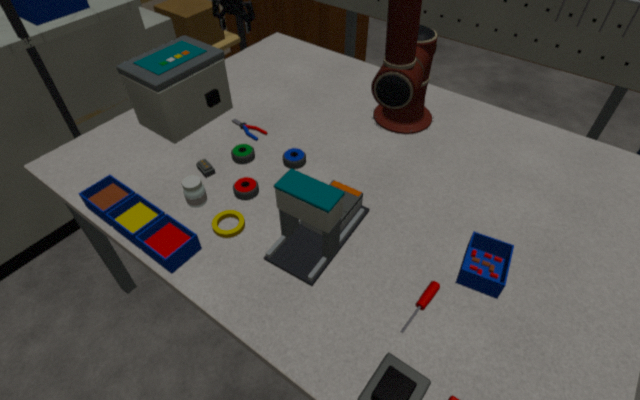

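View pics/side0.png

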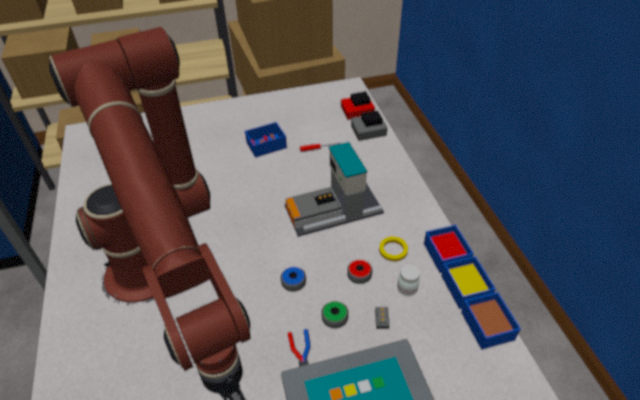

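The scene view shows green at (242,153), red at (246,187), blue at (294,157), and the orange face at (346,188). In the side view the same things are at (335,313), (360,270), (293,277) and (292,210). Next I triangulate the pads by colour and get the tester's yaw.

```bash
python3 - <<'E'
from station import *
import cv2,numpy as np
px={"green":[(242,153),(335,313)],"red":[(246,187),(360,270)],"blue":[(294,157),(293,277)],"orange":[(346,188),(292,210)]}
hue={"green":(45,85),"red":(170,190),"blue":(100,125),"orange":(5,18)}
F=[grab_frame(c) for c in("scene","side")]
up={}
for n in px:
    A=[];uv=[]
    for f,p in zip(F,px[n]):
        h=cv2.cvtColor(f["color"],cv2.COLOR_RGB2HSV).astype(int)
        H=h[...,0]+(180*(h[...,0]<5) if n=="red" else 0)
        m=((H>=hue[n][0])&(H<=hue[n][1])&(h[...,1]>110)&(h[...,2]>50)).astype(np.uint8)
        w=np.zeros_like(m);cv2.circle(w,p,22,1,-1);m*=w
        ys,xs=np.nonzero(m)
        q=((xs.min()+xs.max())/2,(ys.min()+ys.max())/2)
        uv.append(np.round([*q,len(xs)],1).tolist())
        # ray plane z=0.03
        d=f["R"].T@[(q[0]-f["cx"])/f["fx"],(q[1]-f["cy"])/f["fy"],1];c=-f["R"].T@f["t"]
        z=0.03 if n!="orange" else .05
        uv.append(np.round(c+d*(z-c[2])/d[2],3).tolist())
    print(n,uv)
f=F[1];c=cv2.resize(f["color"][110:250,260:400],None,fx=5,fy=4.2,interpolation=cv2.INTER_CUBIC)
cv2.imwrite("pics/c1.png",c[:,:,::-1])
print(observe()["time_s"],observe()["gripper_width"])
E
```

```text
green [[242.5, 150.0, 166.0], [0.52, -0.303, 0.03], [334.5, 311.5, 325.0], [0.515, -0.31, 0.03]]
red [[245.0, 184.5, 251.0], [0.632, -0.183, 0.03], [359.5, 268.5, 298.0], [0.627, -0.189, 0.03]]
blue [[293.5, 154.5, 192.0], [0.439, -0.156, 0.03], [293.0, 275.5, 299.0], [0.434, -0.16, 0.03]]
orange [[346.0, 188.5, 183.0], [0.486, 0.077, 0.05], [292.5, 210.5, 206.0], [0.489, 0.076, 0.05]]
1.5 0.999181559843122
```

>>> {"op": "jog_arm", "data": {
  "deltas": [
    {"xyz": [1,4.2,0],"rot": [0,0,-4]},
    {"xyz": [1,4.2,0],"rot": [0,0,-4]},
    {"xyz": [1,4.2,0],"rot": [0,0,-4]},
    {"xyz": [1,4.2,0],"rot": [0,0,-4]},
    {"xyz": [1,4.2,0]},
    {"xyz": [1,4.2,0]},
    {"xyz": [1,4.2,0]},
    {"xyz": [1,4.2,0]}
  ],
  "fingers": 0
}}

```text
validation failed for argument at $.de...
```

View pics/c1.png

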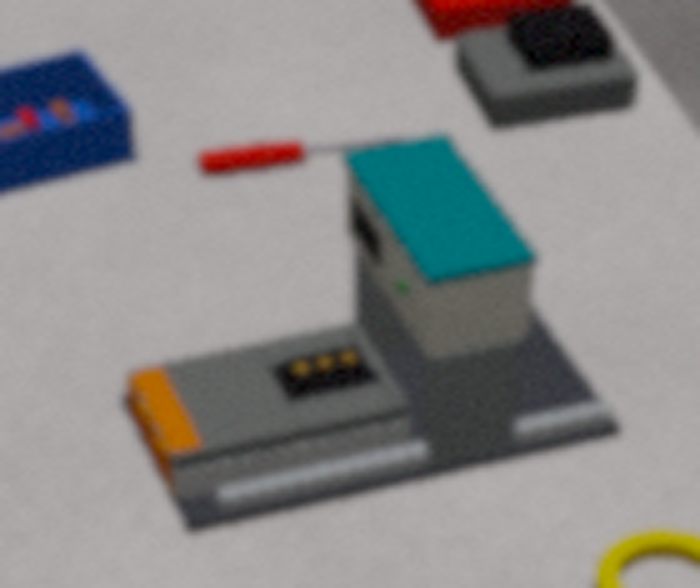

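The crop shows the carriage pulled out with the black connector in its nest. The orange face is at crop (160,425), and nothing stands on the robot side of it. The validation error probably came from the rows without "rot", so I'll put it in every row.

>>> {"op": "jog_arm", "data": {
  "deltas": [
    {"xyz": [1,4.2,0],"rot": [0,0,-4]},
    {"xyz": [1,4.2,0],"rot": [0,0,-4]},
    {"xyz": [1,4.2,0],"rot": [0,0,-4]},
    {"xyz": [1,4.2,0],"rot": [0,0,-4]},
    {"xyz": [1,4.2,0],"rot": [0,0,0]},
    {"xyz": [1,4.2,0],"rot": [0,0,0]},
    {"xyz": [1,4.2,0],"rot": [0,0,0]},
    {"xyz": [1,4.2,0],"rot": [0,0,0]}
  ],
  "fingers": 0,
  "grip_force": 30
}}

```text
time_s: 2.3
ee_pos: [0.3018, -0.2467, 0.2314]
tool_rot: [[0.997, 0.083, 0.001], [0.083, -0.997, -0.0], [0.001, 0.001, -1.0]]
force: [0.3, -0.5, 0.6]
gripper_width: 0.004
```

>>> {"op": "jog_arm", "data": {
  "deltas": [
    {"xyz": [1.4,4,0],"rot": [0,0,0]},
    {"xyz": [1.4,4,0],"rot": [0,0,0]},
    {"xyz": [1.4,4,0],"rot": [0,0,0]},
    {"xyz": [1.4,4,0],"rot": [0,0,0]},
    {"xyz": [1.4,4,0],"rot": [0,0,0]},
    {"xyz": [1.4,4,0],"rot": [0,0,0]},
    {"xyz": [1.4,4,0],"rot": [0,0,0]},
    {"xyz": [1.4,4,0],"rot": [0,0,0]}
  ]
}}

```text
time_s: 3.1
ee_pos: [0.4141, 0.0736, 0.2317]
tool_rot: [[0.996, 0.084, 0.001], [0.084, -0.996, -0.0], [0.001, 0.0, -1.0]]
force: [0.4, -0.3, 0.1]
gripper_width: 0.001
```

>>> {"op": "jog_arm", "data": {
  "deltas": [
    {"xyz": [0,0,-4],"rot": [0,0,0]},
    {"xyz": [0,0,-4],"rot": [0,0,0]},
    {"xyz": [0,0,-4],"rot": [0,0,0]},
    {"xyz": [0,0,-4],"rot": [0,0,0]},
    {"xyz": [0,0,-3],"rot": [0,0,0]},
    {"xyz": [0,0,0],"rot": [0,0,0]}
  ]
}}

```text
time_s: 3.7
ee_pos: [0.4096, 0.0718, 0.0368]
tool_rot: [[0.996, 0.083, -0.01], [0.083, -0.997, 0.0], [-0.01, -0.001, -1.0]]
force: [-1.3, -0.5, -0.4]
gripper_width: 0.002
```

>>> {"op": "jog_arm", "data": {
  "deltas": [
    {"xyz": [2,0.2,0],"rot": [0,0,0]},
    {"xyz": [2,0.2,0],"rot": [0,0,0]},
    {"xyz": [0.5,0,0],"rot": [0,0,0]},
    {"xyz": [0.5,0,0],"rot": [0,0,0]},
    {"xyz": [0.5,0,0],"rot": [0,0,0]},
    {"xyz": [0.5,0.1,0],"rot": [0,0,0]},
    {"xyz": [0.5,0,0],"rot": [0,0,0]},
    {"xyz": [0,0,0],"rot": [0,0,0]}
  ]
}}

```text
time_s: 4.5
ee_pos: [0.4794, 0.0768, 0.0414]
tool_rot: [[0.997, 0.083, 0.001], [0.083, -0.997, 0.0], [0.001, -0.0, -1.0]]
force: [-0.1, -0.1, 0.6]
gripper_width: -0.001
```

>>> {"op": "jog_arm", "data": {
  "deltas": [
    {"xyz": [0.5,0,0],"rot": [0,0,0]},
    {"xyz": [0.5,0.1,0],"rot": [0,0,0]},
    {"xyz": [0.5,0,0],"rot": [0,0,0]}
  ]
}}

```text
time_s: 4.8
ee_pos: [0.4938, 0.0777, 0.041]
tool_rot: [[0.997, 0.083, -0.001], [0.083, -0.997, -0.0], [-0.001, -0.0, -1.0]]
force: [-2.6, 0.5, 1.6]
gripper_width: -0.0
```

```bash
python3 - <<'E'
from station import *
import cv2,numpy as np
f=grab_frame("side");c=cv2.resize(f["color"][130:250,240:400],None,fx=4.5,fy=4.5,interpolation=cv2.INTER_CUBIC)
cv2.imwrite("pics/c2.png",c[:,:,::-1])
for n in("push_face","nest"):
  for d in pinpoint(n,"side")[:2]: print(n,np.round(d["xyz"],3),round(d["score"],2))
E
```

```text
push_face [0.504 0.084 0.041] 0.56
nest [0.625 0.092 0.046] 0.74
nest [ 0.512 -0.308  0.031] 0.46
```

View pics/c2.png

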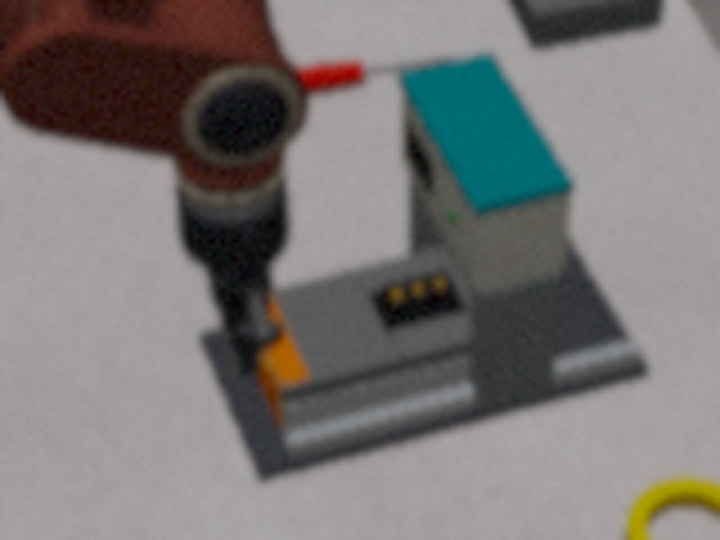

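The fingers are on the orange face and the carriage has moved about 25 mm, with the connector still seated. The wrist is well clear of the head.

>>> {"op": "jog_arm", "data": {
  "deltas": [
    {"xyz": [0.7,0.1,0],"rot": [0,0,0]},
    {"xyz": [0.7,0,0],"rot": [0,0,0]},
    {"xyz": [0.7,0.1,0],"rot": [0,0,0]},
    {"xyz": [0.7,0,0],"rot": [0,0,0]},
    {"xyz": [0.5,0.1,0],"rot": [0,0,0]},
    {"xyz": [0.3,0,0],"rot": [0,0,0]},
    {"xyz": [0.2,0,0],"rot": [0,0,0]}
  ]
}}

```text
time_s: 5.65
ee_pos: [0.532, 0.0808, 0.0411]
tool_rot: [[0.997, 0.083, -0.0], [0.083, -0.997, 0.0], [-0.0, -0.0, -1.0]]
force: [-2.0, -0.9, -0.1]
gripper_width: 0.001
```

>>> {"op": "jog_arm", "data": {
  "deltas": [
    {"xyz": [0.2,0,0],"rot": [0,0,0]},
    {"xyz": [0.1,0,0],"rot": [0,0,0]}
  ]
}}

```text
time_s: 5.85
ee_pos: [0.5347, 0.081, 0.0412]
tool_rot: [[0.997, 0.083, -0.0], [0.083, -0.997, 0.001], [-0.0, -0.001, -1.0]]
force: [-2.0, 0.1, 0.1]
gripper_width: 0.001
```

>>> {"op": "jog_arm", "data": {
  "deltas": [
    {"xyz": [0.1,0,0],"rot": [0,0,0]},
    {"xyz": [0.1,0,0],"rot": [0,0,0]},
    {"xyz": [0.1,0,0],"rot": [0,0,0]}
  ]
}}

```text
time_s: 6.15
ee_pos: [0.5364, 0.0811, 0.0411]
tool_rot: [[0.996, 0.084, -0.004], [0.084, -0.997, 0.001], [-0.004, -0.001, -1.0]]
force: [-9.7, 1.0, 5.5]
gripper_width: -0.001
```

>>> {"op": "jog_arm", "data": {
  "deltas": [
    {"xyz": [0.1,0,0],"rot": [0,0,0]},
    {"xyz": [0,0,0],"rot": [0,0,0]}
  ]
}}

```text
time_s: 6.35
ee_pos: [0.5363, 0.0811, 0.0411]
tool_rot: [[0.996, 0.084, -0.007], [0.084, -0.996, 0.0], [-0.007, -0.001, -1.0]]
force: [-11.5, 1.3, 7.8]
gripper_width: 0.002
```

The position holds at 0.5363 while the force has risen to 11.5 N, so this is the end stop. I'll back off, lift and check.

>>> {"op": "jog_arm", "data": {
  "deltas": [
    {"xyz": [-1,-0.1,0],"rot": [0,0,0]},
    {"xyz": [-3,-0.3,0],"rot": [0,0,0]},
    {"xyz": [-3,-0.3,0],"rot": [0,0,0]},
    {"xyz": [-1,0,4],"rot": [0,0,0]},
    {"xyz": [0,0,4],"rot": [0,0,0]},
    {"xyz": [0,0,4],"rot": [0,0,0]},
    {"xyz": [0,0,4],"rot": [0,0,0]},
    {"xyz": [0,0,0],"rot": [0,0,0]}
  ]
}}

```text
time_s: 7.15
ee_pos: [0.4633, 0.0735, 0.2096]
tool_rot: [[0.996, 0.083, 0.017], [0.083, -0.997, -0.0], [0.017, 0.002, -1.0]]
force: [0.6, 0.2, 0.8]
gripper_width: -0.005
```

```bash
python3 - <<'E'
from station import *
import cv2,numpy as np
f=grab_frame("side");c=cv2.resize(f["color"][130:340,240:440],None,fx=2.8,fy=2.8,interpolation=cv2.INTER_CUBIC)
cv2.imwrite("pics/c3.png",c[:,:,::-1])
grab_frame("scene")
for k in("side","scene"):
 for n in("push_face","nest","connector","start_window","stop_window"):
  for d in pinpoint(n,k)[:1]: print(k,n,np.round(d["xyz"],3),round(d["score"],2))
print(observe()["ee_pos"])
E
```

```text
side push_face [0.55  0.084 0.04 ] 0.61
side nest [0.671 0.096 0.05 ] 0.67
side connector [0.667 0.096 0.044] 0.54
side start_window [ 0.512 -0.31   0.03 ] 0.95
side stop_window [ 0.624 -0.185  0.027] 0.58
scene push_face [0.548 0.087 0.039] 0.79
scene nest [0.67  0.094 0.042] 0.64
scene connector [0.671 0.094 0.043] 0.45
scene start_window [ 0.514 -0.308  0.028] 0.7
scene stop_window [ 0.628 -0.184  0.031] 0.76
[0.45861676 0.07368648 0.20075709]
```

View pics/c3.png

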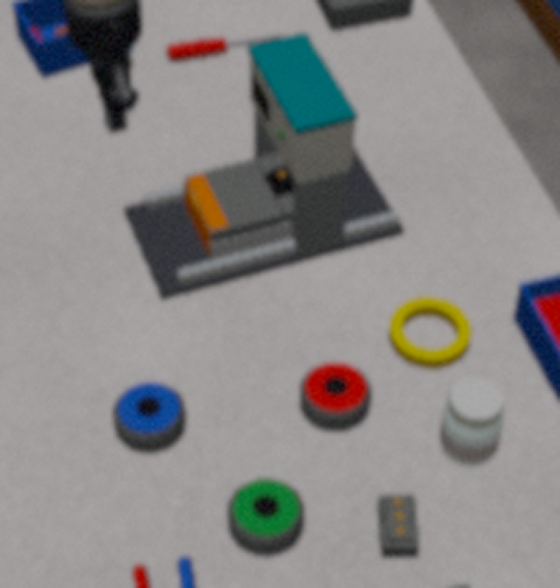

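The carriage moved about 71 mm and is home. The connector is in its nest and the pads are undisturbed. The green window is at about (0.515, -0.308, 0.03).

>>> {"op": "jog_arm", "data": {
  "deltas": [
    {"xyz": [0.6,-4.2,0],"rot": [0,0,0]},
    {"xyz": [0.6,-4.2,0],"rot": [0,0,0]},
    {"xyz": [0.6,-4.2,0],"rot": [0,0,0]},
    {"xyz": [0.6,-4.2,0],"rot": [0,0,0]},
    {"xyz": [0.6,-4.2,0],"rot": [0,0,0]},
    {"xyz": [0.6,-4.2,0],"rot": [0,0,0]},
    {"xyz": [0.6,-4.2,0],"rot": [0,0,0]},
    {"xyz": [0.6,-4.2,0],"rot": [0,0,0]}
  ]
}}

```text
time_s: 8.55
ee_pos: [0.5068, -0.2642, 0.2011]
tool_rot: [[0.997, 0.083, 0.0], [0.083, -0.997, 0.0], [0.0, -0.0, -1.0]]
force: [1.1, 0.1, -0.0]
gripper_width: 0.0
```

>>> {"op": "jog_arm", "data": {
  "deltas": [
    {"xyz": [0.5,-3,0],"rot": [0,0,0]},
    {"xyz": [0.3,-1.6,0],"rot": [0,0,0]},
    {"xyz": [0,0,-4],"rot": [0,0,0]},
    {"xyz": [0,0,-4],"rot": [0,0,0]},
    {"xyz": [0,0,0],"rot": [0,0,0]}
  ]
}}

```text
time_s: 9.05
ee_pos: [0.5111, -0.3049, 0.1142]
tool_rot: [[0.996, 0.084, -0.01], [0.084, -0.996, 0.008], [-0.01, -0.009, -1.0]]
force: [-1.4, 0.7, -0.4]
gripper_width: 0.001
```

>>> {"op": "jog_arm", "data": {
  "deltas": [
    {"xyz": [0,0,-2],"rot": [0,0,0]},
    {"xyz": [0,0,-2],"rot": [0,0,0]},
    {"xyz": [0,0,-1],"rot": [0,0,0]},
    {"xyz": [0,0,-1],"rot": [0,0,0]},
    {"xyz": [0,0,-0.5],"rot": [0,0,0]},
    {"xyz": [0,0,0],"rot": [0,0,0]},
    {"xyz": [0,0,0],"rot": [0,0,0]}
  ]
}}

```text
time_s: 9.75
ee_pos: [0.5153, -0.3086, 0.0572]
tool_rot: [[0.997, 0.084, 0.001], [0.084, -0.997, -0.001], [0.001, 0.001, -1.0]]
force: [-0.3, 0.6, 0.3]
gripper_width: -0.001
```

```bash
python3 - <<'E'
from station import *
import cv2,numpy as np
s=observe();f=grab_frame("side");c=cv2.resize(f["color"][200:400,230:430],None,fx=2.5,fy=2.5,interpolation=cv2.INTER_CUBIC)
g=grab_frame("scene");d=cv2.resize(g["color"][100:220,180:300],(500,500),interpolation=cv2.INTER_CUBIC)
cv2.imwrite("pics/c4.png",np.hstack([c,d])[:,::1,::-1][:, :1000][::1]) if 0 else cv2.imwrite("pics/c4.png",cv2.resize(np.hstack([c,d]),(800,400))[:,:,::-1])
print(s["time_s"],s["ee_pos"],s["force"])
E
```

```text
9.75 [ 0.51527356 -0.30859737  0.05715533] [-0.29663178  0.60587815  0.29661033]
```

View pics/c4.png

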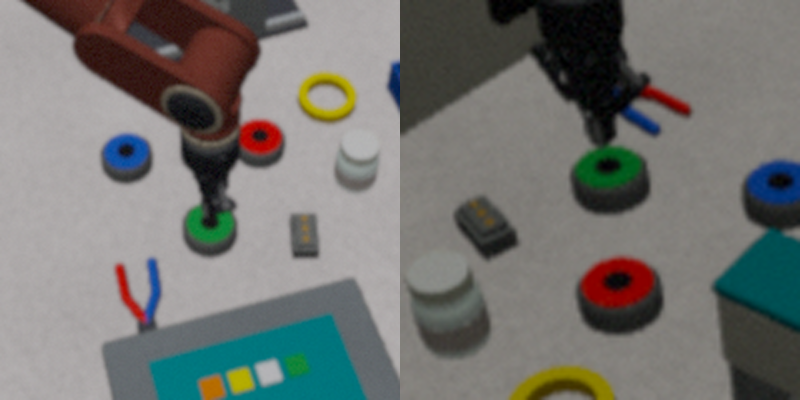

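In both views the fingertips hover over the black window with a clear gap, about 27 mm. I hold there.

>>> {"op": "jog_arm", "data": {
  "deltas": [
    {"xyz": [0,0,0],"rot": [0,0,0]},
    {"xyz": [0,0,0],"rot": [0,0,0]},
    {"xyz": [0,0,0],"rot": [0,0,0]},
    {"xyz": [0,0,0],"rot": [0,0,0]},
    {"xyz": [0,0,0],"rot": [0,0,0]},
    {"xyz": [0,0,0],"rot": [0,0,0]},
    {"xyz": [0,0,0],"rot": [0,0,0]},
    {"xyz": [0,0,0],"rot": [0,0,0]}
  ]
}}

```text
time_s: 10.65
ee_pos: [0.5148, -0.3083, 0.0563]
tool_rot: [[0.997, 0.083, -0.0], [0.083, -0.997, 0.0], [-0.0, -0.0, -1.0]]
force: [-0.8, 0.1, -0.1]
gripper_width: -0.002
```

>>> {"op": "jog_arm", "data": {
  "deltas": [
    {"xyz": [0,0,0],"rot": [0,0,0]},
    {"xyz": [0,0,0],"rot": [0,0,0]},
    {"xyz": [0,0,0],"rot": [0,0,0]},
    {"xyz": [0,0,0],"rot": [0,0,0]},
    {"xyz": [0,0,0],"rot": [0,0,0]},
    {"xyz": [0,0,0],"rot": [0,0,0]},
    {"xyz": [0,0,0],"rot": [0,0,0]},
    {"xyz": [0,0,0],"rot": [0,0,0]}
  ]
}}

```text
time_s: 11.45
ee_pos: [0.5148, -0.3083, 0.0563]
tool_rot: [[0.997, 0.083, -0.0], [0.083, -0.997, 0.0], [-0.0, -0.0, -1.0]]
force: [0.7, -0.4, -0.3]
gripper_width: -0.004
```

>>> {"op": "jog_arm", "data": {
  "deltas": [
    {"xyz": [0,0,0],"rot": [0,0,0]},
    {"xyz": [0,0,0],"rot": [0,0,0]},
    {"xyz": [0,0,0],"rot": [0,0,0]},
    {"xyz": [0,0,0],"rot": [0,0,0]},
    {"xyz": [0,0,0],"rot": [0,0,0]},
    {"xyz": [0,0,0],"rot": [0,0,0]}
  ]
}}

```text
time_s: 12.05
ee_pos: [0.5148, -0.3083, 0.0563]
tool_rot: [[0.997, 0.083, -0.0], [0.083, -0.997, 0.0], [-0.0, -0.0, -1.0]]
force: [-0.0, -0.4, -0.4]
gripper_width: 0.001
```

>>> {"op": "jog_arm", "data": {
  "deltas": [
    {"xyz": [0,0,3],"rot": [0,0,0]},
    {"xyz": [0,0,4],"rot": [0,0,0]},
    {"xyz": [0,0,4],"rot": [0,0,0]},
    {"xyz": [0,0,4],"rot": [0,0,0]},
    {"xyz": [0,0,4],"rot": [0,0,0]},
    {"xyz": [-3,-3,0],"rot": [0,0,0]},
    {"xyz": [-3,-3,0],"rot": [0,0,0]},
    {"xyz": [-3,-3,0],"rot": [0,0,0]}
  ]
}}

```text
time_s: 12.85
ee_pos: [0.4241, -0.399, 0.2471]
tool_rot: [[0.996, 0.085, 0.001], [0.085, -0.996, -0.001], [0.001, 0.001, -1.0]]
force: [0.6, -1.0, 0.0]
gripper_width: 0.002
```

>>> {"op": "jog_arm", "data": {
  "deltas": [
    {"xyz": [-3,-3,0],"rot": [0,0,0]},
    {"xyz": [-3,-3,0],"rot": [0,0,0]},
    {"xyz": [-2,-2,0],"rot": [0,0,0]},
    {"xyz": [0,0,0],"rot": [0,0,0]},
    {"xyz": [0,0,0],"rot": [0,0,0]},
    {"xyz": [0,0,0],"rot": [0,0,0]}
  ]
}}

```text
time_s: 13.45
ee_pos: [0.3454, -0.4777, 0.2463]
tool_rot: [[0.996, 0.084, 0.0], [0.084, -0.996, 0.0], [0.0, -0.0, -1.0]]
force: [-0.3, 0.6, -0.3]
gripper_width: 0.003
```

```bash
python3 - <<'E'
from station import *
import cv2,numpy as np
f=grab_frame("scene");cv2.imwrite("pics/s5.png",f["color"][:,:,::-1]);grab_frame("side")
for k in("scene","side"):
 for n in("push_face","connector","start_window","spare","pliers","jar","tape"):
  for d in pinpoint(n,k)[:1]: print(k,n,np.round(d["xyz"],3),round(d["score"],2))
s=observe();print(s["time_s"],s["ee_pos"],np.abs(s["qvel"]).max())
E
```

```text
scene push_face [0.55  0.084 0.038] 0.88
scene connector [0.67  0.096 0.042] 0.59
scene start_window [ 0.516 -0.307  0.03 ] 0.88
scene spare [ 0.638 -0.349 -0.001] 0.73
scene pliers [ 0.402 -0.416 -0.004] 0.78
scene jar [ 0.746 -0.274 -0.004] 0.69
scene tape [ 0.757 -0.126 -0.001] 0.77
side push_face [0.546 0.082 0.041] 0.95
side connector [0.665 0.095 0.042] 0.55
side start_window [ 0.509 -0.307  0.03 ] 0.6
side spare [ 0.638 -0.354  0.002] 0.65
side pliers [ 0.396 -0.417  0.001] 0.67
side jar [ 0.747 -0.271  0.002] 0.93
side tape [ 0.758 -0.125  0.002] 0.92
14.25 [ 0.34474605 -0.47834282  0.24629789] 0.0018318560784209834
```

View pics/s5.png

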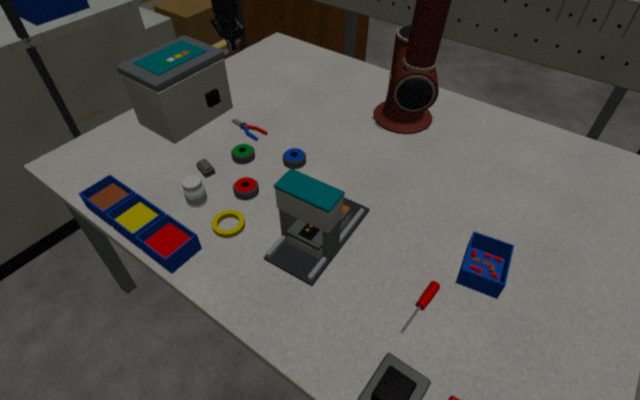

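The carriage is home with the connector under the head at (310,230). The pads and other items are where they were, and the hand is clear. Handing in.

```bash
python3 -c "
from station import *
print(sign_off())"
```

```text
the job is handed in; nothing more can be done
None
```

I pushed the carriage home, pointed at the green pad for just over two seconds, withdrew the hand and handed the job in at about 14 s of robot time. The hand-in reports no verdict, and I have no signal that the pad itself registered.

- **Carriage:** I pushed it with shut fingers on the orange face until it stopped moving and the force rose to about 11 N. The cameras measured about 71 mm of travel, which matches the 70 mm stroke within their accuracy. The connector was still in its nest afterwards.
- **Green pad:** The fingertips stayed about 26 mm above the middle of the window for about 2.3 s. There was no contact force.
- **Last check:** The hand was about 0.24 m to the side of the green pad and 0.25 m above the bench, at rest and touching nothing. The green pad, spare, pliers, jar and tape measured within about 6 mm of their first positions. The rest looked unmoved in the picture.
- **Disagreements:** The two cameras differed by 4–7 mm on the green pad's x position and on the push face. My first move call was refused for a format error and moved nothing.

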